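# Swing the dial gauge over the brass bush and clamp it

## Robot

A 6-joint arm with a two-finger parallel gripper is mounted at the origin on the work surface. World frame = base frame: x ahead of the robot, y to its left, z up, the work surface at z = 0. Lengths are in m, angles in rad, forces in N, time in s.
With the tool pointing down it reaches from about 0.35 to 0.775 m from the base axis. Payload 5.5 kg.
Tool frame: the origin (TCP) lies midway between the tips of the shut fingers; the grasp point (between the pads) lies manip.hold_point_z behind it (manip.hold_point_z is the distance from the TCP to the grasp point, in m); z points along the fingers, y is the line along which they close (so a half turn about z gives the same grasp; the last joint's range is limited). The gripper opens to 85 mm and grips with 20 to 120 N. Pads are 22 mm wide; open, the fingers measure 114 mm over their backs; the gripper's body (76 mm by 85 mm) begins 54 mm behind the grasp point. The pads swing forward as they close: fully open they stand 13 mm farther back than shut.
Start: joints at [-1.431, 0.313, 0.046, 1.304, 0, 1.431], TCP at [0.159, -0.553, 0.231] pointing down, gripper open.
Joint ranges: [-2.76, 2.76], [-0.86, 1.69], [-1.03, 1.26], [-2.2, 2.34], [-1.47, 1.5], [-3.14, 3.14]. Speed limits (rad/s): [2.57, 2.57, 3.14, 3.14, 3.14, 3.14].

## Interface

Orientations are given as a unit quaternion [w, x, y, z].
In Python, from rig import manip gives the robot as it stands.
- The arm moves only by the tool arm_command, never from a script. Its argument "moves" is a list of rows, each a list of 7 numbers: the shift along the world's x, y, z each as a share of 100 mm, from -1 to 1, then the turn, a rotation vector about the world's x, y, z each as a share of pi/2 rad, from -1 to 1, then the opening, from 0 (shut) to 1 (fully open). In form: [[tx, ty, tz, ax, ay, az, claw], ...]. A call has 1 to 10 rows; each row is the pose to reach, as a shift and turn from the pose commanded when the call began; what a row does not reach only later rows make up. A row lasts 1/12 s, in which the tool goes at most 41.7 mm and 7.16 degrees, less where a joint would pass 70% of its speed; a pose out of reach is approached as far as the arm can. A call with a number of a shift or a turn outside -1 to 1 is refused whole. A call with a gripper value outside its range is refused whole. The fingers move at their own pace and stop on an object; "squeeze" is the grip in N (left out, the last holds). Time passes only in rows, so rows that repeat a pose let the fingers close. It gives the time, the measured TCP pose, the force, the opening and the grip force at its end, in the units of the state.
- manip.observe(): the state, without advancing time (a new reading comes with each control period).
- manip.snapshot(name): name is "side" or "top"; returns (picture, depth): 400x640x3 uint8, red, green, blue; 400x640 float32, m along the optical axis (not along the pixel's ray), 0 where there is no reading.
- manip.calibration(name): a dict with "K" (3x3 intrinsics, pixels), "k1" (the pictures are not rectified: a ray, as slopes to the right and down, at radius r is drawn at 1 + k1 r^2 times it, then the intrinsics apply), "view" (4x4, takes a point from world to camera coordinates). Camera axes: x right, y down, z forward; pixel columns grow to the right and rows downward; lengths in m; the calibration is good to about 2 mm. A picture is of the moment at which its call begins. calibration takes no time and is no camera call.
- manip.close_job(): hands the job in; it is judged then, once.
Trained networks look in the newest picture that a camera, given by its name, has taken for a name from the list of things; names that differ only in an ending like _2 or _b are one class to them, and where a whole thing is asked for, a point or a joint stands for the part that bears it (a point fixed in the world has none). Each returns a list of dicts, best first, with "conf" (0 to 1); they miss things now and then, are a little off and sometimes report something else, mostly with a low value. They report only what shows in the picture. A call takes as long as a camera call. They do not tell look-alikes from the thing itself.
- manip.find_in(query, camera): "centre" ([column, row] in pixels, amid what is visible of it).
- manip.regions_of(query, camera): "region" (400x640 bool, what is visible of it) and "centre" ([column, row] in pixels, amid what is visible of it).
The state is a dict: "time": time; "q": joint angles; "joint_vel": joint speeds; "tau": joint torques, N m; "eef_pos": TCP position; "tcp_rot": TCP orientation; "contact_force": force on the tool from outside, world axes, zero at the start; "ft_torque": the same for the moment, N m; "grip_width": opening from 0.0 (shut) to 1.0 (fully open); "gripper_force": force on a finger pad.
Only numpy, scipy, OpenCV 4.12 (cv2) and the standard library are available. Lean on these libraries where they do the work, as an engineer would, in place of code of your own. Each camera call takes 0.05 s, during which the arm holds its last target. There are 200 camera calls.

## Task

On the gauge stand, push the swinging arm round by its black bar with a fingertip until the gauge's plunger stands over the middle of the brass bush. Then push the red-balled clamp lever on top of the column clockwise (seen from above) all the way to its stop, leaving the gauge where it is. Only push gently, do not grip or strike anything, and leave the three bushes and the oil jar standing where they are.

Things in the scene. Friction and masses are not known exactly. Their poses are not given: they have to be found in the camera images.
- stand: Grey gauge stand, fixed; origin on the bench under the axis of its steel column (40 mm diameter), z up, yaw within 0.25 rad of 0. Base plate 310 mm wide, 20 mm thick, from 185 mm on its -x side to 50 mm on +x. Three black seats (48 mm diameter, tops 28 mm above the bench) stand 130 mm from the axis where the arm points at joint values -0.87, 0, 0.87. Arm and lever turn about this axis.
- gauge_arm (a joint): Swinging arm's angle, rad: at q it points along (-cos q, -sin q) in the stand's frame; grows counter-clockwise from above; stops at -1.3 and 1.3, starts at 0.28 to 0.59. Friction about 0.25 N m (1.5 N at the bar); stays where left. White arm with a face-up dial gauge (54 mm diameter, 124 to 147 mm above the bench) 130 mm from the axis. Arm 104 to 124 mm above the bench.
- clamp_lever (a joint): Clamp lever's angle, rad: grows clockwise from above, 0 free, stop at 1.40 (clamped); starts at 0 to 0.35. At q it points along (-cos(1.047-q), -sin(1.047-q)) in the stand's frame. Steel bar 12 mm wide, 141 to 155 mm above the bench, from a 44 mm hub (top 158 mm) to a red ball. Friction about 0.15 N m; stays where left. It does not move the gauge arm.
- plunger_tip (a point): Lower tip of the gauge's plunger, 130 mm from the column axis and 74 mm above the bench (6 mm above the tops of the bushes, so that it passes over them).
- push_bar (a point): Centre of the black bar at the gauge arm's end, the place to push: 190 mm from the column axis, 114 mm above the bench. The bar is 12 mm wide, 20 mm tall (104 to 124 mm above the bench), and free from 157 to 215 mm from the axis.
- lever_ball (a point): Centre of the red ball (22 mm diameter) at the end of the clamp lever, 78 mm from the column axis, 149 mm above the bench.
- brass_bush: Yellow brass stepped machined bush, 36 mm diameter for its lower 26 mm, 26 mm diameter above, 40 mm tall, about 0.22 kg, standing loose on one of the three seats (which one varies), top 68 mm above the bench; origin at the centre of its underside. The gauge is to stand over this one.
- steel_bush: Bright steel stepped machined bush, 36 mm diameter for its lower 26 mm, 26 mm diameter above, 40 mm tall, about 0.22 kg, standing loose on one of the three seats (which one varies), top 68 mm above the bench; origin at the centre of its underside.
- black_bush: Black stepped machined bush, 36 mm diameter for its lower 26 mm, 26 mm diameter above, 40 mm tall, about 0.22 kg, standing loose on one of the three seats (which one varies), top 68 mm above the bench; origin at the centre of its underside.
- oil_jar: Amber glass jar with a red cap, 56 mm diameter, 80 mm tall, 0.2 kg, standing loose on the bench to the right of the stand; origin at the centre of its underside.
Things that resemble listed ones, but are neither listed nor needed, are in the scene too. What is meant by the brass_bush is not blue or brown, and is the larger of those in its own colour.

How it is judged:
By the outcome, as a careful person would: the job done as asked, in the order asked, and still so for the second after the job is handed in, with the robot touching nothing.
It also fails if it takes over 64 s, if anything falls off the work surface, if the arm or the gripper's body presses on something with over 40 N, if the wrist force passes 120 N, or if a joint passes its speed limit or range.

## Working session

There is one attempt and no reset: what is moved stays moved. The work goes in short steps, Python scripts to look and compute and a tool call to move; the robot and the scene stay as the last step left them, time stands still between calls to the robot, and variables do not carry over. Pictures are saved under pics/ and viewed, at most 10 in all, crops included, and the job is handed in when it is done.

Besides the shell and the picture viewer there is one more tool, called in YAML: its name, and indented under it one key for each argument. arm_command: Moves the arm, as the interface text tells. Shift numbers are shares of 100 mm and turn numbers shares of pi/2 rad, none past 1 either way. Its arguments: {"type":"object","properties":{"moves":{"type":"array","items":{"type":"array","items":{"type":"number","minimum":-1,"maximum":1}}},"squeeze":{"type":"number"}},"required":["moves"]}

```bash
mkdir -p pics; cat > h.py <<'E'
import numpy as np, cv2
from rig import manip
def px2w(cam,uv,depth=None,z=None):
    c=manip.calibration(cam);K=np.array(c["K"]);V=np.array(c["view"])
    s=cv2.undistortPoints(np.array([[uv]],float),K,np.array([c["k1"],0,0,0,0.]))[0,0]
    ray=np.array([s[0],s[1],1.]);R=V[:3,:3];t=V[:3,3];o=-R.T@t;d=R.T@ray
    k=depth if z is None else (z-o[2])/d[2]
    return o+k*d
def w2px(cam,p):
    c=manip.calibration(cam);V=np.array(c["view"])
    return cv2.projectPoints(np.array([p],float),cv2.Rodrigues(V[:3,:3])[0],V[:3,3],np.array(c["K"]),np.array([c["k1"],0,0,0,0.]))[0][0,0]
def save(im,n): cv2.imwrite("pics/"+n,cv2.cvtColor(im,cv2.COLOR_RGB2BGR))
E
python3 - <<'E'
from h import *
print(manip.hold_point_z, manip.observe()["tcp_rot"])
H=dict(stand=None,gauge_arm=.124,clamp_lever=.15,plunger_tip=.074,push_bar=.124,lever_ball=.149,brass_bush=.068,steel_bush=.068,black_bush=.068,oil_jar=.08)
for cam in("top","side"):
    im,d=manip.snapshot(cam);save(im,cam+"0.png")
    for q in H:
        for r in manip.find_in(q,cam)[:4]:
            u,v=r["centre"];dd=d[int(v),int(u)]
            print(cam,q,np.round([u,v]),round(r["conf"],2),np.round(px2w(cam,(u,v),dd),3),np.round(px2w(cam,(u,v),z=H[q] or .02),3))
E
```

```text
0.0187 [-9.20900802e-04  9.90227151e-01  1.39460896e-01 -1.01247711e-05]
top stand [239. 179.] 0.92 [0.594 0.048 0.124] [0.603 0.065 0.02 ]
top gauge_arm [249. 191.] 0.84 [0.571 0.025 0.148] [0.572 0.029 0.124]
top gauge_arm [241. 177.] 0.66 [0.597 0.044 0.125] [0.597 0.044 0.124]
top gauge_arm [444. 265.] 0.29 [ 0.439 -0.351  0.082] [ 0.444 -0.337  0.124]
top clamp_lever [229. 146.] 0.56 [0.648 0.063 0.159] [0.65  0.064 0.15 ]
top plunger_tip [249. 192.] 0.95 [0.568 0.025 0.148] [0.572 0.036 0.074]
top push_bar [251. 188.] 0.8 [0.578 0.024 0.125] [0.578 0.025 0.124]
top lever_ball [232. 147.] 0.75 [0.648 0.056 0.156] [0.649 0.058 0.149]
top brass_bush [343. 156.] 0.63 [ 0.653 -0.152  0.041] [ 0.65  -0.149  0.068]
top brass_bush [339. 122.] 0.58 [ 0.729 -0.143  0.028] [ 0.72  -0.14   0.068]
top brass_bush [285. 187.] 0.57 [ 0.584 -0.034  0.071] [ 0.585 -0.033  0.068]
top steel_bush [237. 210.] 0.69 [0.536 0.059 0.069] [0.536 0.059 0.068]
top black_bush [187. 192.] 0.6 [0.569 0.158 0.069] [0.569 0.159 0.068]
top oil_jar [442. 264.] 0.78 [ 0.441 -0.347  0.081] [ 0.441 -0.347  0.08 ]
si
[... 421 characters left out ...]
.565 0.022 0.124]
side lever_ball [325. 210.] 0.64 [ 0.593 -0.048  0.06 ] [ 0.554 -0.157  0.149]
side lever_ball [333. 151.] 0.59 [0.649 0.047 0.153] [0.651 0.054 0.149]
side brass_bush [322. 208.] 0.7 [ 0.588 -0.045  0.068] [ 0.588 -0.045  0.068]
side brass_bush [370. 245.] 0.7 [ 0.656 -0.163  0.033] [ 0.638 -0.198  0.068]
side brass_bush [395. 240.] 0.7 [ 0.721 -0.153  0.02 ] [ 0.692 -0.201  0.068]
side brass_bush [322. 260.] 0.65 [ 0.546 -0.163  0.024] [ 0.531 -0.207  0.068]
side steel_bush [291. 199.] 0.63 [0.539 0.045 0.041] [0.53  0.009 0.068]
side black_bush [287. 166.] 0.55 [0.561 0.153 0.067] [0.561 0.152 0.068]
side oil_jar [302. 343.] 0.6 [ 0.432 -0.385  0.073] [ 0.43 -0.39  0.08]
```

```bash
python3 - <<'E'
import cv2
a=cv2.imread("pics/top0.png")[90:290,140:480]
b=cv2.imread("pics/side0.png")[110:310,220:480]
cv2.imwrite("pics/ta.png",cv2.resize(a,None,fx=2.35,fy=2.35,interpolation=cv2.INTER_CUBIC))
cv2.imwrite("pics/sa.png",cv2.resize(b,None,fx=3,fy=3,interpolation=cv2.INTER_CUBIC))
E
```

```text
(no output)
```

View pics/ta.png

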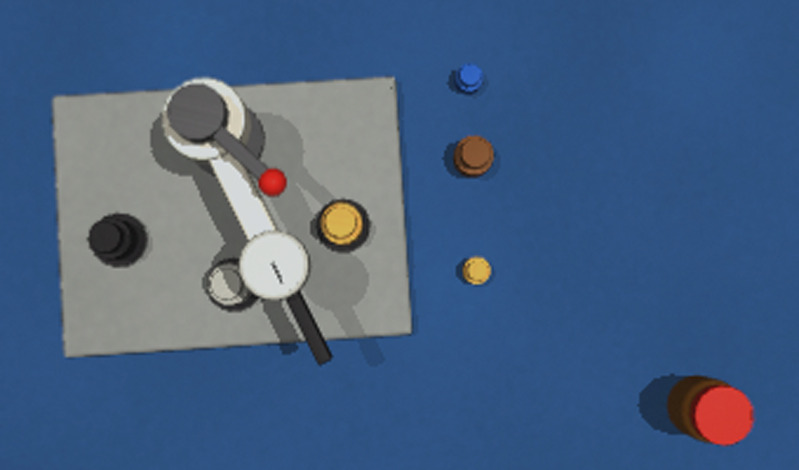

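View pics/sa.png

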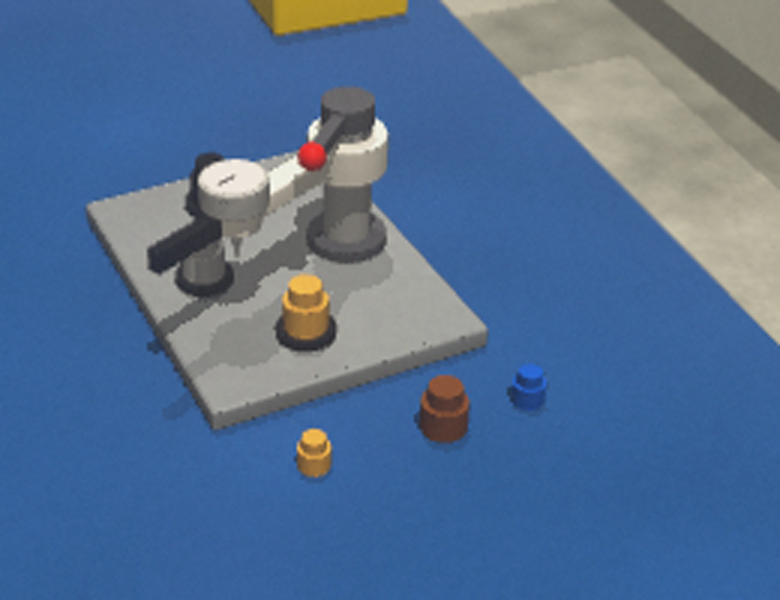

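The top crop shows the arm's dial at full-picture pixel (256,203) and the black bar's end at (276,242). The hub is at (223,138) and the red ball at (256,167). The steel, black and brass bushes are on the seats at about (236,210), (187,192) and (285,185).

Candidates for the brass bush are the large yellow one on the right seat (285,185), the small yellow one on the bench (343,205), the brown one (342,156) and the blue one (339,123). The seat one fits: it is yellow, the larger of that colour, and stands on a seat. Both enlarged crops confirm it.

```bash
cat >> h.py <<'E'
def cloud(cam):
    im,d=manip.snapshot(cam);c=manip.calibration(cam);K=np.array(c["K"]);V=np.array(c["view"])
    v,u=np.mgrid[:400,:640];s=cv2.undistortPoints(np.stack([u,v],-1).reshape(-1,1,2).astype(float),K,np.array([c["k1"],0,0,0,0.]))[:,0]
    P=np.c_[s,np.ones(len(s))]*d.reshape(-1,1)
    return im,((P-V[:3,3])@V[:3,:3]).reshape(400,640,3)
def disc(P,xy,z0,z1,r):
    for _ in range(3):
        m=(abs(P[...,2]-(z0+z1)/2)<(z1-z0)/2)&(np.hypot(P[...,0]-xy[0],P[...,1]-xy[1])<r)
        if m.sum()<5:return None,0
        c,rad=cv2.minEnclosingCircle(P[m][:,:2].astype(np.float32)); xy=np.mean([c,P[m][:,:2].mean(0)],0)
    return np.array(xy),m.sum(),round(rad,4),P[m][:,2].mean()
E
cat > m.py <<'E'
from h import *
im,P=cloud("top")
col=disc(P,px2w("top",(223.4,137.7),z=.158)[:2],.155,.162,.03)
br=disc(P,[.585,-.033],.062,.074,.018);bk=disc(P,[.569,.159],.062,.074,.018)
print("col",col,"\nbrass",br,"\nblack",bk)
A=col[0]
for n,b in(("br",br),("bk",bk)):
    d=b[0]-A;print(n,np.hypot(*d),np.arctan2(-d[1],-d[0]))
i=im.astype(int)
red=(i[...,0]>140)&(i[...,1]<90)&(i[...,2]<90)&(np.hypot(P[...,0]-A[0],P[...,1]-A[1])<.11)
dial=(P[...,2]>.142)&(P[...,2]<.152)&(np.hypot(P[...,0]-A[0],P[...,1]-A[1])>.095)&(np.hypot(P[...,0]-A[0],P[...,1]-A[1])<.165)&(i.min(2)>130)
bar=(P[...,2]>.119)&(P[...,2]<.130)&(np.hypot(P[...,0]-A[0],P[...,1]-A[1])>.16)&(np.hypot(P[...,0]-A[0],P[...,1]-A[1])<.22)
for n,m in(("ball",red),("dial",dial),("bar",bar)):
    p=P[m].mean(0);d=p[:2]-A
    c,r=cv2.minEnclosingCircle(P[m][:,:2].astype(np.float32))
    print(n,m.sum(),p.round(4),np.round(c,4),"r",np.hypot(*d).round(4),"ang",np.arctan2(-d[1],-d[0]).round(4))
E
python3 m.py
```

```text
col (array([0.66182341, 0.06959915]), np.int64(501), 0.0274, np.float64(0.15877251574099435)) 
brass (array([ 0.59019846, -0.03338625]), np.int64(129), 0.0129, np.float64(0.06922970924624622)) 
black (array([0.57179529, 0.16388807]), np.int64(145), 0.013, np.float64(0.06878926869044932))
br 0.1254437237908749 0.9631059891784682
bk 0.13036664552227598 -0.8085107132355114
ball 90 [0.6129 0.0139 0.1584] [0.6134 0.0144] r 0.0741 ang 0.8496
dial 653 [0.5505 0.0122 0.1477] [0.5506 0.0126] r 0.1252 ang 0.4765
bar 182 [ 0.4976 -0.0159  0.125 ] [ 0.4968 -0.0142] r 0.1851 ang 0.4801
```

Solved geometry, using the 198 mm brass-to-black spacing (expected 199 mm):
- The stand axis is at (0.664, 0.073) with a yaw of 0.093.
- The gauge arm is at q≈0.40 and the lever at q≈0.285.
- The target arm direction in the world is 0.963 rad.

Next I'll shut the gripper and go to the left side of the bar, staying high.

arm_command:
  moves:
    - [0.18,0.32,0,0,0,0.05,0]
    - [0.36,0.64,0,0,0,0.1,0]
    - [0.54,0.95,0,0,0,0.1,0]

```text
time: 1.4
eef_pos: [0.2129, -0.4567, 0.2309]
tcp_rot: [-0.0, 0.976, 0.218, 0.0]
contact_force: [0.7, 0.3, 0.6]
grip_width: 0.603
gripper_force: 0.0
```

arm_command:
  moves:
    - [0.18,0.32,0,0,0,0.05,0]
    - [0.36,0.64,0,0,0,0.1,0]
    - [0.54,0.95,0,0,0,0.1,0]

```text
time: 1.65
eef_pos: [0.2672, -0.361, 0.2314]
tcp_rot: [0.0, 0.956, 0.294, 0.0]
contact_force: [-0.4, -0.6, 0.3]
grip_width: 0.146
gripper_force: 0.0
```

arm_command:
  moves:
    - [0.18,0.32,0,0,0,0.05,0]
    - [0.36,0.64,0,0,0,0.1,0]
    - [0.54,0.95,0,0,0,0.1,0]

```text
time: 1.9
eef_pos: [0.3213, -0.266, 0.2316]
tcp_rot: [0.0, 0.93, 0.368, 0.0]
contact_force: [0.7, -0.0, 0.2]
grip_width: -0.005
gripper_force: 0.0
```

arm_command:
  moves:
    - [0.18,0.32,0,0,0,0,0]
    - [0.36,0.64,0,0,0,0,0]
    - [0.54,0.95,0,0,0,0,0]

```text
time: 2.15
eef_pos: [0.3753, -0.171, 0.2317]
tcp_rot: [0.0, 0.93, 0.367, 0.0]
contact_force: [1.1, -0.5, -0.8]
grip_width: 0.006
gripper_force: 0.0
```

arm_command:
  moves:
    - [0.18,0.32,0,0,0,0,0]
    - [0.36,0.64,0,0,0,0,0]
    - [0.54,0.95,0,0,0,0,0]

```text
time: 2.4
eef_pos: [0.4294, -0.0758, 0.2317]
tcp_rot: [0.0, 0.93, 0.367, 0.0]
contact_force: [0.4, -0.3, -0.5]
grip_width: -0.005
gripper_force: 0.0
```

arm_command:
  moves:
    - [0.18,0.32,0,0,0,0,0]
    - [0.36,0.64,0,0,0,0,0]
    - [0.51,0.98,0,0,0,0,0]
    - [0.51,0.98,0,0,0,0,0]
    - [0.51,0.98,0,0,0,0,0]

```text
time: 2.82
eef_pos: [0.4802, 0.0222, 0.2312]
tcp_rot: [0.0, 0.93, 0.369, -0.0]
contact_force: [0.2, -0.2, -0.2]
grip_width: 0.0
gripper_force: 0.0
```

arm_command:
  moves:
    - [0,0,-0.3,0,0,0,0]
    - [0,0,-0.6,0,0,0,0]
    - [0,0,-0.9,0,0,0,0]
    - [0,0,-0.9,0,0,0,0]

```text
time: 3.15
eef_pos: [0.4753, 0.0197, 0.1363]
tcp_rot: [-0.002, 0.931, 0.366, -0.004]
contact_force: [-1.7, 0.4, -1.0]
grip_width: -0.003
gripper_force: 0.0
```

arm_command:
  moves:
    - [0,0,-0.1,0,0,0,0]
    - [0,0,-0.2,0,0,0,0]
    - [0,0,-0.3,0,0,0,0]
    - [0,0,-0.3,0,0,0,0]

```text
time: 3.48
eef_pos: [0.4794, 0.02, 0.1104]
tcp_rot: [-0.0, 0.93, 0.366, -0.0]
contact_force: [-1.0, -0.0, -0.6]
grip_width: -0.003
gripper_force: 0.0
```

arm_command:
  moves:
    - [0.02,-0.05,0,0,0,0,0]
    - [0.04,-0.11,0,0,0,0,0]
    - [0.06,-0.16,0,0,0,0,0]
    - [0.07,-0.2,0,0,0,0,0]
    - [0.09,-0.25,0,0,0,0,0]
    - [0.11,-0.29,0,0,0,0,0]
    - [0.14,-0.34,0,0,0,0,0]
    - [0.16,-0.39,0,0,0,0,0]
    - [0.18,-0.43,0,0,0,0,0]
    - [0.21,-0.48,0,0,0,0,0]

```text
time: 4.32
eef_pos: [0.5008, -0.028, 0.1112]
tcp_rot: [-0.0, 0.93, 0.367, -0.0]
contact_force: [0.3, 0.8, -0.3]
grip_width: -0.001
gripper_force: 0.7
```

arm_command:
  moves:
    - [0.03,-0.05,0,0,0,0,0]
    - [0.06,-0.1,0,0,0,0,0]
    - [0.09,-0.14,0,0,0,0,0]
    - [0.12,-0.18,0,0,0,0,0]
    - [0.15,-0.22,0,0,0,0,0]
    - [0.19,-0.26,0,0,0,0,0]
    - [0.19,-0.26,0,0,0,0,0]

```text
time: 4.9
eef_pos: [0.5206, -0.0547, 0.1113]
tcp_rot: [0.001, 0.93, 0.366, 0.0]
contact_force: [0.9, 0.7, -0.3]
grip_width: 0.002
gripper_force: 0.0
```

```bash
cat > m2.py <<'E'
from h import *
import sys
A=np.array([.6644,.0731])
im,P=cloud("top");i=im.astype(int);R=np.hypot(P[...,0]-A[0],P[...,1]-A[1])
red=(i[...,0]>140)&(i[...,1]<90)&(i[...,2]<90)&(R<.11)
dial=(P[...,2]>.142)&(P[...,2]<.152)&(R>.095)&(R<.165)&(i.min(2)>130)
for n,m in(("ball",red),("dial",dial)):
    if m.sum()<5: print(n,"none");continue
    c,r=cv2.minEnclosingCircle(P[m][:,:2].astype(np.float32));d=np.array(c)-A
    print(n,m.sum(),np.round(c,4),round(r,4),"r",np.hypot(*d).round(4),"ang",np.arctan2(-d[1],-d[0]).round(4))
print(manip.observe()["eef_pos"]);b=disc(P,[.5902,-.0334],.062,.074,.018);print("brass",b)
save(im,sys.argv[1]);s,_=manip.snapshot("side");save(s,"s"+sys.argv[1])
E
python3 m2.py b.png
```

```text
ball 11 [0.6187 0.009 ] 0.0046 r 0.0787 ang 0.9508
dial none
[ 0.520248   -0.05439207  0.11127193]
brass (None, 0)
```

```bash
python3 - <<'E'
import cv2
b=cv2.imread("pics/sb.png")[110:310,220:480]
cv2.imwrite("pics/sb2.png",cv2.resize(b,None,fx=3,fy=3,interpolation=cv2.INTER_CUBIC))
from h import *
for q in("gauge_arm","plunger_tip","brass_bush","lever_ball"): print(q,[(np.round(r["centre"]),round(r["conf"],2)) for r in manip.find_in(q,"side")])
A=np.array([.6644,.0731])
im,P=cloud("side");R=np.hypot(P[...,0]-A[0],P[...,1]-A[1]);i=im.astype(int)
m=(P[...,2]>.141)&(P[...,2]<.152)&(R>.095)&(R<.165)&(i.min(2)>110)
print(m.sum());c,r=cv2.minEnclosingCircle(P[m][:,:2].astype(np.float32));d=np.array(c)-A;print(c,r,np.hypot(*d),np.arctan2(-d[1],-d[0]))
m=(P[...,2]>.064)&(P[...,2]<.072)&(np.hypot(P[...,0]-.59,P[...,1]+.033)<.02)
print(m.sum(),cv2.minEnclosingCircle(P[m][:,:2].astype(np.float32)))
E
```

```text
gauge_arm [(array([323., 177.]), 0.68)]
plunger_tip [(array([322., 176.]), 0.56), (array([284., 196.]), 0.39)]
brass_bush [(array([370., 246.]), 0.61), (array([320., 210.]), 0.6), (array([324., 260.]), 0.49), (array([398., 238.]), 0.48)]
lever_ball []
136
(0.5749734044075012, -0.025031568482518196) 0.027237866073846817 0.13276641417204685 0.8317770058263139
70 ((0.5894559025764465, -0.0349792018532753), 0.01321178488433361)
```

View pics/sb2.png

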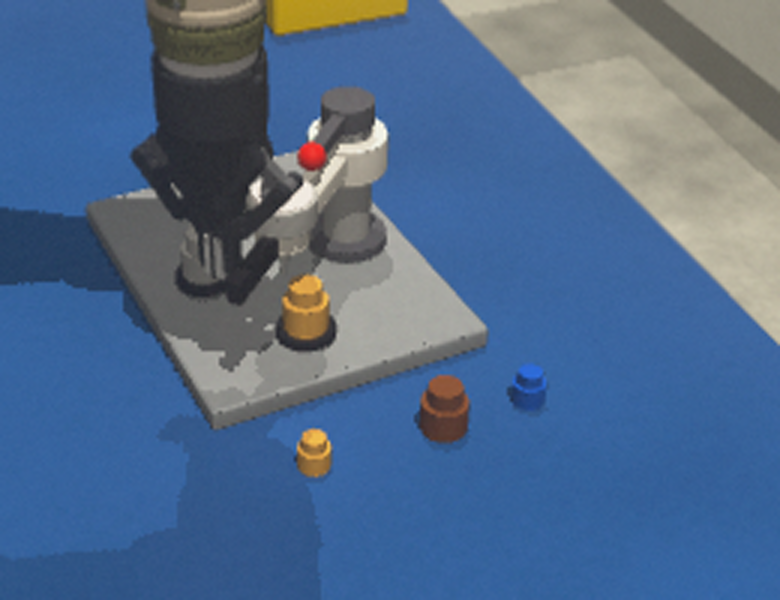

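The side crop shows the finger pushing the bar at crop (235,270) and the dial behind the gripper at angle ≈0.83. The brass bush is still standing at (305,305). I'll push to about 0.945, then back off to measure from above.

arm_command:
  moves:
    - [0.03,-0.03,0,0,0,0,0]
    - [0.06,-0.06,0,0,0,0,0]
    - [0.09,-0.09,0,0,0,0,0]
    - [0.12,-0.11,0,0,0,0,0]
    - [0.14,-0.13,0,0,0,0,0]
    - [0.16,-0.145,0,0,0,0,0]
    - [0.16,-0.145,0,0,0,0,0]
    - [0.16,-0.145,0,0,0,0,0]

```text
time: 5.92
eef_pos: [0.5361, -0.0685, 0.1113]
tcp_rot: [0.0, 0.93, 0.367, 0.0]
contact_force: [0.2, 0.3, 0.3]
grip_width: 0.001
gripper_force: 0.0
```

arm_command:
  moves:
    - [-0.1,0.07,0,0,0,0,0]
    - [-0.25,0.17,0,0,0,0,0]
    - [-0.6,0.4,0,0,0,0,0]
    - [-0.9,0.6,0,0,0,0,0]
    - [-0.9,0.6,0,0,0,0,0]

```text
time: 6.33
eef_pos: [0.438, -0.005, 0.1099]
tcp_rot: [-0.003, 0.93, 0.368, -0.004]
contact_force: [-0.4, 0.6, -1.1]
grip_width: 0.004
gripper_force: 0.0
```

```bash
python3 m2.py c.png
```

```text
ball 89 [0.6132 0.014 ] 0.0099 r 0.0782 ang 0.8573
dial 649 [ 0.5879 -0.0311] 0.0264 r 0.1292 ang 0.9378
[ 0.44202788 -0.00650477  0.11086735]
brass (None, 0)
```

arm_command:
  moves:
    - [0.3,-0.2,0,0,0,0,0]
    - [0.6,-0.4,0,0,0,0,0]
    - [0.75,-0.5,0,0,0,0,0]
    - [0.85,-0.56,0,0,0,0,0]
    - [0.89,-0.6,0,0,0,0,0]
    - [0.91,-0.615,0,0,0,0,0]
    - [0.925,-0.625,0,0,0,0,0]
    - [0.935,-0.632,0,0,0,0,0]
    - [0.935,-0.632,0,0,0,0,0]
    - [0.935,-0.632,0,0,0,0,0]

```text
time: 7.27
eef_pos: [0.5388, -0.0711, 0.1114]
tcp_rot: [0.0, 0.93, 0.367, -0.0]
contact_force: [-0.9, -1.1, -1.1]
grip_width: -0.0
gripper_force: 0.2
```

arm_command:
  moves:
    - [-0.1,0.07,0,0,0,0,0]
    - [-0.25,0.17,0,0,0,0,0]
    - [-0.6,0.4,0,0,0,0,0]
    - [-0.9,0.6,0,0,0,0,0]
    - [-0.9,0.6,0,0,0,0,0]

```text
time: 7.68
eef_pos: [0.4412, -0.0079, 0.11]
tcp_rot: [-0.003, 0.93, 0.368, -0.003]
contact_force: [-0.7, 0.5, -0.2]
grip_width: -0.001
gripper_force: 0.0
```

```bash
python3 m2.py d.png;python3 - <<'E'
import cv2
b=cv2.imread("pics/sd.png")[130:250,270:390]
cv2.imwrite("pics/sd2.png",cv2.resize(b,None,fx=5,fy=5,interpolation=cv2.INTER_CUBIC))
from h import *
A=np.array([.6644,.0731])
im,P=cloud("side");R=np.hypot(P[...,0]-A[0],P[...,1]-A[1]);i=im.astype(int)
m=(P[...,2]>.141)&(P[...,2]<.152)&(R>.095)&(R<.165)&(i.min(2)>110)
print(m.sum());c,r=cv2.minEnclosingCircle(P[m][:,:2].astype(np.float32));d=np.array(c)-A;print(c,r,np.hypot(*d),np.arctan2(-d[1],-d[0]))
m=(P[...,2]>.064)&(P[...,2]<.072)&(np.hypot(P[...,0]-.59,P[...,1]+.033)<.02)
print(m.sum(),cv2.minEnclosingCircle(P[m][:,:2].astype(np.float32)))
E
```

```text
ball 87 [0.6135 0.0134] 0.0096 r 0.0785 ang 0.865
dial 645 [ 0.5902 -0.0325] 0.0266 r 0.1291 ang 0.9584
[ 0.44518977 -0.00945188  0.11096435]
brass (None, 0)
283
(0.5908375382423401, -0.03488406538963318) 0.028494272381067276 0.13065984141242384 0.9727760500671545
68 ((0.589803159236908, -0.035916801542043686), 0.013489926233887672)
```

View pics/sd2.png

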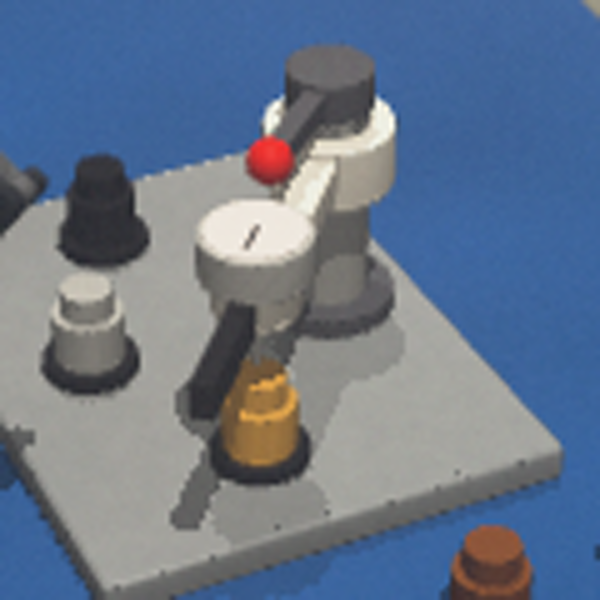

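Dial and brass bush coincide to about 1 mm in both views. In the crop the bar, the plunger and the brass bush at (262,420) line up, and all the bushes are standing. Now for the lever: up and over, to the right of the ball.

arm_command:
  moves:
    - [0,0,0.4,0,0,0,0]
    - [0,0,0.8,0,0,0,0]
    - [0,0,1.0,0,0,0,0]
    - [0,0,1.0,0,0,0,0]

```text
time: 8.17
eef_pos: [0.4538, -0.0127, 0.2168]
tcp_rot: [0.003, 0.93, 0.366, 0.005]
contact_force: [1.2, -0.5, -0.1]
grip_width: 0.002
gripper_force: 0.0
```

arm_command:
  moves:
    - [0.35,0,0,0,0,0,0]
    - [0.7,0,0,0,0,0,0]
    - [1,0,0,0,0,0,0]
    - [1,0,0,0,0,0,0]

```text
time: 8.5
eef_pos: [0.5552, -0.0125, 0.2097]
tcp_rot: [0.001, 0.93, 0.367, 0.001]
contact_force: [0.9, -1.1, 0.2]
grip_width: -0.002
gripper_force: 0.0
```

arm_command:
  moves:
    - [0.35,0,0,0,0,0.04,0]
    - [0.7,0,0,0,0,0.06,0]
    - [1,0,0,0,0,0.06,0]
    - [1,0,0,0,0,0.06,0]
    - [1,0,0,0,0,0.06,0]

```text
time: 8.92
eef_pos: [0.6502, -0.0119, 0.209]
tcp_rot: [-0.001, 0.912, 0.41, -0.001]
contact_force: [-0.2, -0.4, -0.2]
grip_width: -0.001
gripper_force: 0.0
```

```bash
python3 - <<'E'
from h import *
o=manip.observe();print(np.round(o["eef_pos"],4),np.round(o["q"],3),np.round(o["tcp_rot"],3))
A=np.array([.6644,.0731])
for t,off in [(.86,.045),(.86,.025)]+[(x,.025) for x in(.74,.62,.50,.38,.26,.14,.02,-.1,-.18,-.26)]:
    c,s=np.cos(t),np.sin(t);print(t,np.round(A+.072*np.array([-c,-s])+off*np.array([s,-c]),4))
E
```

```text
[ 0.6502 -0.0119  0.209 ] [-0.142  0.472  0.227  1.328 -0.     2.155] [-0.001  0.912  0.41  -0.001]
0.86 [ 0.6515 -0.0108]
0.86 [0.6364 0.0022]
0.74 [0.6281 0.0061]
0.62 [0.6203 0.0109]
0.5 [0.6132 0.0166]
0.38 [0.6068 0.0232]
0.26 [0.6012 0.0304]
0.14 [0.5966 0.0383]
0.02 [0.5929 0.0467]
-0.1 [0.5903 0.0554]
-0.18 [0.5891 0.0614]
-0.26 [0.5884 0.0675]
```

Joint 6 would run short of range, so I'll make a quarter turn up here before going down.

arm_command:
  moves:
    - [0,0,0,0,0,0.07,0]
    - [0,0,0,0,0,0.14,0]
    - [0,0,0,0,0,0.21,0]
    - [0,0,0,0,0,0.28,0]
    - [0,0,0,0,0,0.35,0]
    - [0,0,0,0,0,0.42,0]
    - [0,0,0,0,0,0.49,0]
    - [0,0,0,0,0,0.56,0]
    - [0,0,0,0,0,0.63,0]
    - [0,0,0,0,0,0.7,0]

```text
time: 9.75
eef_pos: [0.648, -0.0116, 0.2117]
tcp_rot: [-0.0, 0.561, 0.828, -0.0]
contact_force: [0.4, -0.1, 0.7]
grip_width: 0.002
gripper_force: 0.0
```

arm_command:
  moves:
    - [0,0,0,0,0,0.07,0]
    - [0,0,0,0,0,0.14,0]
    - [0,0,0,0,0,0.21,0]
    - [0,0,0,0,0,0.28,0]
    - [0,0,0,0,0,0.3,0]
    - [0,0,0,0,0,0.3,0]

```text
time: 10.25
eef_pos: [0.6481, -0.0116, 0.2117]
tcp_rot: [-0.0, 0.355, 0.935, -0.0]
contact_force: [-0.0, -0.7, -0.6]
grip_width: -0.001
gripper_force: 0.0
```

arm_command:
  moves:
    - [0,0,-0.15,0,0,0,0]
    - [0,0,-0.3,0,0,0,0]
    - [0,0,-0.45,0,0,0,0]
    - [0,0,-0.6,0,0,0,0]
    - [0,0,-0.71,0,0,0,0]
    - [0,0,-0.71,0,0,0,0]
    - [0,0,-0.71,0,0,0,0]

```text
time: 10.83
eef_pos: [0.6485, -0.0114, 0.1401]
tcp_rot: [-0.001, 0.355, 0.935, -0.0]
contact_force: [-0.8, -0.4, 0.6]
grip_width: -0.0
gripper_force: 0.0
```

```bash
python3 - <<'E'
from h import *
o=manip.observe();print(np.round(o["eef_pos"],4),np.round(o["q"],3),np.round(o["tcp_rot"],3))
A=np.array([.6644,.0731]);p=o["eef_pos"][:2]
for t in(.86,.78,.70,.62,.54,.46,.38,.30,.22,.14,.06,-.02,-.1,-.18,-.26,-.3):
    c,s=np.cos(t),np.sin(t);print(t,np.round((A+.072*np.array([-c,-s])+.022*np.array([s,-c])-p)*10,3),round((t-.86)/1.5708,3))
E
```

```text
[ 0.6485 -0.0114  0.1401] [-0.141  0.493  0.091  1.17   0.     0.585] [-0.001  0.355  0.935 -0.   ]
0.86 [-0.144  0.156] 0.0
0.78 [-0.198  0.182] -0.051
0.7 [-0.25   0.213] -0.102
0.62 [-0.299  0.248] -0.153
0.54 [-0.345  0.286] -0.204
0.46 [-0.388  0.328] -0.255
0.38 [-0.428  0.374] -0.306
0.3 [-0.463  0.422] -0.357
0.22 [-0.495  0.473] -0.407
0.14 [-0.523  0.527] -0.458
0.06 [-0.546  0.582] -0.509
-0.02 [-0.565  0.639] -0.56
-0.1 [-0.579  0.698] -0.611
-0.18 [-0.588  0.757] -0.662
-0.26 [-0.593  0.817] -0.713
-0.3 [-0.593  0.848] -0.738
```

arm_command:
  moves:
    - [-0.05,0.05,0,0,0,0,0]
    - [-0.1,0.1,0,0,0,0,0]
    - [-0.145,0.155,0,0,0,0,0]
    - [-0.2,0.18,0,0,0,-0.05,0]
    - [-0.25,0.21,0,0,0,-0.1,0]
    - [-0.3,0.25,0,0,0,-0.15,0]
    - [-0.345,0.285,0,0,0,-0.2,0]
    - [-0.39,0.33,0,0,0,-0.25,0]
    - [-0.43,0.375,0,0,0,-0.3,0]
    - [-0.43,0.375,0,0,0,-0.3,0]

```text
time: 11.67
eef_pos: [0.606, 0.0271, 0.1414]
tcp_rot: [0.001, 0.564, 0.826, 0.0]
contact_force: [0.3, 0.3, 1.0]
grip_width: 0.001
gripper_force: 0.0
```

```bash
python3 - <<'E'
from h import *
im,_=manip.snapshot("side");b=im[130:250,270:390]
save(cv2.resize(b,None,fx=5,fy=5,interpolation=cv2.INTER_CUBIC),"se.png")
E
```

```text
(no output)
```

View pics/se.png

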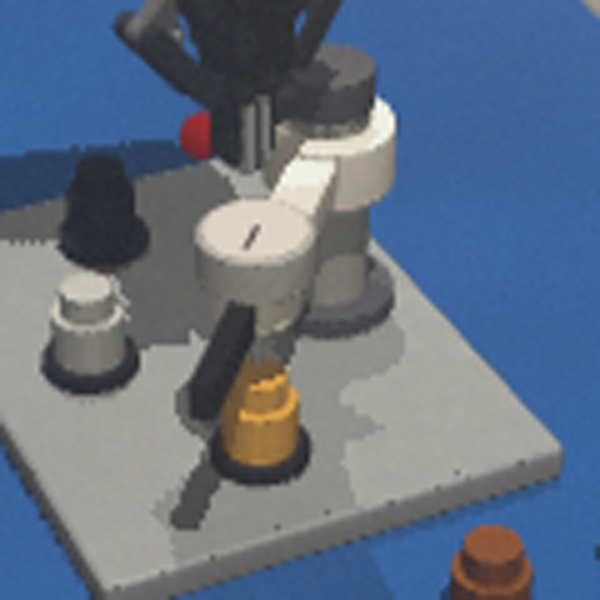

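The ball at crop (198,135) is moving left ahead of the fingertip, and the gauge hasn't moved.

arm_command:
  moves:
    - [-0.035,0.05,0,0,0,-0.05,0]
    - [-0.065,0.1,0,0,0,-0.1,0]
    - [-0.095,0.155,0,0,0,-0.15,0]
    - [-0.12,0.21,0,0,0,-0.2,0]
    - [-0.135,0.265,0,0,0,-0.25,0]
    - [-0.15,0.325,0,0,0,-0.3,0]
    - [-0.155,0.355,0,0,0,-0.33,0]
    - [-0.16,0.385,0,0,0,-0.355,0]
    - [-0.16,0.385,0,0,0,-0.355,0]

```text
time: 12.47
eef_pos: [0.5905, 0.0648, 0.1409]
tcp_rot: [0.001, 0.768, 0.64, 0.0]
contact_force: [0.4, -0.5, 0.6]
grip_width: -0.002
gripper_force: 0.2
```

arm_command:
  moves:
    - [0,0.015,0,0,0,-0.01,0]
    - [-0.005,0.03,0,0,0,-0.03,0]
    - [-0.005,0.045,0,0,0,-0.04,0]
    - [-0.005,0.055,0,0,0,-0.05,0]
    - [-0.005,0.055,0,0,0,-0.05,0]

```text
time: 12.88
eef_pos: [0.5898, 0.0701, 0.1404]
tcp_rot: [0.0, 0.793, 0.609, -0.0]
contact_force: [-0.8, -2.3, 1.9]
grip_width: 0.001
gripper_force: 0.7
```

arm_command:
  moves:
    - [0,0.01,0,0,0,0,0]
    - [0,0.02,0,0,0,0,0]
    - [0,0.03,0,0,0,0,0]
    - [0,0.03,0,0,0,0,0]

```text
time: 13.22
eef_pos: [0.5898, 0.0708, 0.1404]
tcp_rot: [0.002, 0.794, 0.608, -0.002]
contact_force: [0.0, -10.3, 2.1]
grip_width: 0.002
gripper_force: 4.7
```

It is on the stop: 10 N with almost no further travel. Now I'll back off, lift clear and look.

arm_command:
  moves:
    - [0,-0.1,0,0,0,0,0]
    - [0,-0.2,0,0,0,0,0]
    - [0,-0.2,0,0,0,0,0]
    - [0,-0.2,0.35,0,0,0,0]
    - [0,-0.2,0.7,0,0,0,0]
    - [0,-0.2,1,0,0,0,0]
    - [0,-0.2,1,0,0,0,0]

```text
time: 13.8
eef_pos: [0.5926, 0.0532, 0.2471]
tcp_rot: [0.003, 0.793, 0.609, 0.004]
contact_force: [-0.2, 0.6, 0.1]
grip_width: 0.001
gripper_force: 0.0
```

arm_command:
  moves:
    - [-0.35,-0.2,0,0,0,0,0]
    - [-0.7,-0.5,0,0,0,0,0]
    - [-1,-1,0,0,0,0,0]
    - [-1,-1,0,0,0,0,0]
    - [-1,-1,0,0,0,0,0]

```text
time: 14.22
eef_pos: [0.4875, -0.0491, 0.2404]
tcp_rot: [-0.0, 0.795, 0.607, -0.0]
contact_force: [0.3, 0.7, 0.1]
grip_width: -0.008
gripper_force: 0.0
```

arm_command:
  moves:
    - [-0.25,-0.3,0,0,0,0,0]
    - [-0.5,-0.6,0,0,0,0,0]
    - [-0.7,-1,0,0,0,0,0]
    - [-0.7,-1,0,0,0,0,0]
    - [-0.7,-1,0,0,0,0,0]

```text
time: 14.63
eef_pos: [0.4194, -0.1484, 0.2403]
tcp_rot: [0.0, 0.795, 0.607, 0.001]
contact_force: [0.0, 0.4, -0.2]
grip_width: 0.0
gripper_force: 0.0
```

```bash
python3 m2.py f.png; python3 - <<'E'
import cv2
b=cv2.imread("pics/f.png")[90:290,140:480]
cv2.imwrite("pics/f2.png",cv2.resize(b,None,fx=2.3,fy=2.3,interpolation=cv2.INTER_CUBIC))
E
```

```text
ball 99 [0.5897 0.0932] 0.0099 r 0.0774 ang -0.2628
dial 658 [ 0.5901 -0.0326] 0.0265 r 0.1292 ang 0.9582
[ 0.41990542 -0.14726556  0.24028662]
brass (None, 0)
```

View pics/f2.png

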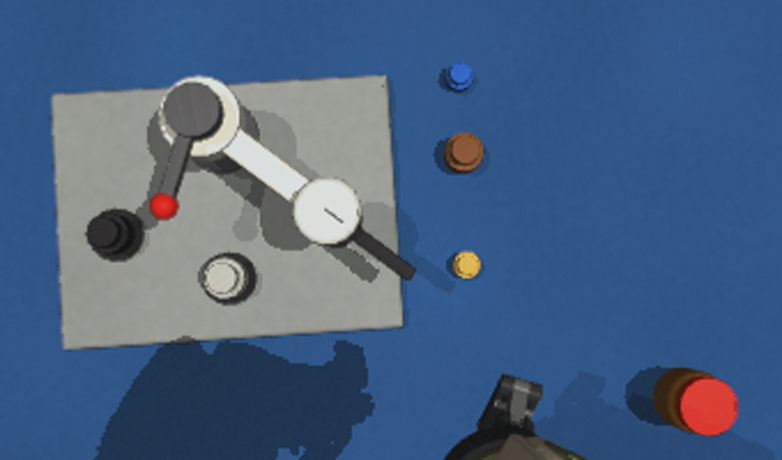

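The lever ball at crop (163,207) is at world angle -0.263, against a stop at -0.26. The dial at (327,212) is unmoved over the brass bush, and the other bushes and the jar are standing in place.

```bash
python3 -c "
from rig import manip
print(manip.close_job())"
```

```text
the job is handed in; nothing more can be done
None
```

The job is handed in: the plunger stands over the brass bush to within about 1 mm, the clamp lever is at its clockwise stop, and the bushes and oil jar are still standing in place.

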